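# Upend the drinking bottle on the pull-out drying peg

## Robot

A 6-joint arm with a two-finger parallel gripper is mounted at the origin on the work surface. World frame = base frame: x ahead of the robot, y to its left, z up, the work surface at z = 0. Lengths are in m, angles in degrees, forces in N, time in s.
With the tool pointing down it reaches from about 0.4 to 0.825 m from the base axis. Payload 7 kg.
Tool frame: the origin (TCP) lies midway between the tips of the shut fingers; the grasp point (between the pads) lies 19 mm behind it; z points along the fingers, y is the direction in which the jaws open and shut (so a half turn about z gives the same grasp; the last joint's range is limited). The gripper opens to 88 mm and grips with 3 to 60 N. Pads are 19 mm wide; open, the fingers measure 130 mm over their backs; the gripper's body (78 mm by 193 mm) begins 47 mm behind the grasp point.
Start: joints at [93.742, 20.546, 0.682, 0, -70.136, -16.507], TCP at [0.149, 0.658, 0.227] pointing down, gripper open.
Joint ranges: [-176.03, 176.03], [-82.01, 121.73], [-58.28, 71.71], [-173.87, 95.51], [-174.79, -0.11], [-173.66, 173.66]. Speed limits (degrees/s): [136.94, 136.94, 172.46, 180, 180, 180].

## Interface

Orientations are given as [roll, pitch, yaw] about the fixed x, y, z axes, in that order (R = Rz(yaw) Ry(pitch) Rx(roll)).
In Python, from plant import ctrl gives the robot as it stands. The module is installed in compiled form; this text tells all that it offers.
- The arm moves only by the tool arm_command, never from a script. Its argument "targets" is a list that holds one entry, the list of rows, each a list of 7 numbers: the turn, a rotation vector about the world's x, y, z in rad, then the shift along the world's x, y, z in cm, then the opening, from 0 (shut) to 1 (fully open). A call has 1 to 8 rows; each row is the pose to reach, as a shift and turn from the pose commanded when the call began; what a row does not reach only later rows make up. A row lasts 1/12 s, in which the tool goes at most 41.7 mm and 7.16 degrees, less where a joint would pass 70% of its speed; a pose out of reach is approached as far as the arm can. A call with a gripper value outside its range is refused whole. The fingers move at their own pace and stop on an object; the grip force is fixed at half the most. Time passes only in rows, so rows that repeat a pose let the fingers close. It gives the time, the measured TCP pose, the force and the opening at its end, in the units of the state.
- ctrl.get_obs(): the state, without advancing time (a new reading comes with each control period).
- ctrl.snapshot(name): name is "side" or "top"; returns the picture (400x640x3 uint8, blue, green, red); there is no depth.
- ctrl.camera_model(name): a dict with "K" (3x3 intrinsics, pixels), "xyz" and "rotation" of the camera in the world. Camera axes: x right, y up, looking along -z (the intrinsics and any distortion apply to the point x, -y, -z); pixel columns grow to the right and rows downward; lengths in m; the calibration is good to about 2 mm. A picture is of the moment at which its call begins. camera_model takes no time and is no camera call.
- ctrl.close_job(): hands the job in, once; it reports no verdict.
The state is a dict: "clock": time; "joint_pos": joint angles; "qvel": joint speeds; "tau": joint torques, N m; "tool_pos": TCP position; "orientation": TCP orientation; "force": force on the tool from outside, world axes, zero at the start; "moment": the same for the moment, N m; "opening": finger opening in m.
Only numpy, scipy, OpenCV 4.12 (cv2) and the standard library are available. Lean on these libraries where they do the work, as an engineer would, in place of code of your own. Each camera call takes 0.05 s, during which the arm holds its last target. There are 200 camera calls.

## Task

Pull the drying tray out by its bar handle, then take the blue drinking bottle from the bamboo drainer, turn it mouth down and lower it gently over the orange drying peg until its rim sits on the grey collar. Let go of it there, with the tray left out, and leave the other kitchen things where they are.

Things in the scene. Friction and masses are not known exactly. Their poses are not given: they have to be found in the camera images.
- unit: White steel drying unit fixed to the counter, 256 mm wide (y), 137 mm high, with a wooden hood. Origin on the counter under the middle of the shut tray's front. Hood: x = +20 to +230 mm, underside 125 mm above the counter; a jar and a cap stand on it. The tray slides out along the unit's -x (towards the robot).
- tray (a joint): Steel drip tray on slides in the unit: 0 m shut, 0.17 m fully out; some 5 N move it and it stays where it is left. May start up to 25 mm open. Front panel 8 mm thick, top 52 mm above the counter; side walls end 38 mm above the counter.
- tray_handle (a point): Middle of the dark steel bar handle on the tray's front: round bar 12 mm thick, 100 mm long along the unit's y, 40 mm above the counter, 55 mm in front of the panel's face. Moves with the tray.
- peg_slot (a point): Middle of the peg's cross slot, at the height of the collar's top (40 mm above the counter), 75 mm behind the tray panel's face; moves with the tray; axes as the unit's. The peg is clamped anywhere within 20 mm of this point along y (across the slide), exactly on it along x: not measured, so see it or find it by touch. It does not shift when touched.
- slot_left (a point): The peg's farthest place to the left (+y 20 mm from peg_slot), same height. The peg: orange, upright, 20 mm thick, tapering over its last 12 mm to a blunt 10 mm tip, 60 mm above its collar's top (100 mm above the counter). Collar: grey, round, 52 mm across. With the tray shut the peg is under the hood.
- drainer: Bamboo cradle fixed to the counter, footprint 170 x 85 mm, origin at the middle of its underside. Two dowels carry the bottle from below; its mouth points along the drainer's +x, 20 degrees below level. Above 12 mm height nothing of it is wider than 47 mm (y).
- bottle: Blue steel drinking bottle, 130 mm long, 0.2 kg. Origin at the middle of its closed base, +z along its axis to the mouth. Body 58 mm diameter to 85 mm from the base, shoulder to 100 mm, then a neck 41 mm outside, bore 33 mm, free to 70 mm deep. Starts lying in the drainer, base centre 105 mm up. Gripped 35 to 45 mm from the base it clears the palm with the tool 30 to 45 degrees off its axis.
- bottle_mouth (a point): Centre of the bottle's mouth, in the plane of the rim, 130 mm from the base.
- salt: Glass salt cellar with a steel lid, 68 mm wide, 67 mm high, bystander; origin under its middle.
- bowl: Bamboo bowl, 112 mm wide, 55 mm high, bystander; origin under its middle.
- mug: Green mug, 80 mm wide, 90 mm high, bystander; origin under its middle.
- jar: Jar, 60 mm wide, 75 mm high, on the unit's hood, bystander; origin under its middle.
- cap: The bottle's blue cap, 42 mm wide, 26 mm high, on the unit's hood, bystander; origin under its middle.
- soap: Amber soap bottle, 60 mm wide, 170 mm high, bystander; origin under its middle.
- spoon: Wooden spoon 200 mm long, lying on the counter, bystander.

How it is judged (in metres and radians):
On the way, in this order (a step that is already met when the one before it is completed fails the run):
1. the tray is pulled out at least 155 mm of its 170 mm (value of joint tray above 0.155 m), for 0.2 s.
2. the bottle is held upside down (axis within 15 degrees of vertical), mouth at least 95 mm above the counter, with the tray out (angle between bottle's own z axis and vertical above 2.88 rad and height (world z) of bottle_mouth above 0.095 m and value of joint tray above 0.15 m), for 0.2 s.
At the end, for the whole second after the job is handed in: Bottle upside down (axis within 4 degrees), over the peg, rim on the collar (mouth 40 mm up, within 4 mm; off the slot middle under 12 mm along the slide, 30 mm across), let go, at rest; tray out over 150 mm; salt cellar, bowl, mug, jar, cap, soap bottle, spoon within 30 mm of their starts (angle between bottle's own z axis and vertical above 3.07 rad and height (world z) of bottle_mouth between 0.036 and 0.044 m and x of bottle_mouth in the frame of peg_slot between -0.012 and 0.012 m and y of bottle_mouth in the frame of peg_slot between -0.03 and 0.03 m and value of joint tray above 0.15 m and linear speed of bottle below 0.02 m/s and angular speed of bottle below 0.1 rad/s and distance of each of salt, bowl, mug, soap, spoon, jar, cap from where it was at the start of the episode below 0.03 m); the robot touches nothing.
It fails at once if the bottle is pressed or dropped on the drying unit, its tray or its peg with more than 30 N (contact force between bottle and unit above 30 N).
It fails at once if a bystander (salt cellar, bowl, mug, jar, cap, soap bottle or spoon) is pushed more than 30 mm from its place (distance of any of salt, bowl, mug, jar, cap, soap, spoon from where it was at the start of the episode above 0.03 m).
It also fails if it takes over 67 s, if anything falls off the work surface, if the arm or the gripper's body presses on something with over 40 N, if the wrist force passes 120 N, or if a joint passes its speed limit or range.

## Working session

There is one attempt and no reset: what is moved stays moved. The work goes in short steps, Python scripts to look and compute and a tool call to move; the robot and the scene stay as the last step left them, time stands still between calls to the robot, and variables do not carry over. Pictures are saved under pics/ and viewed, about 8 in all and at most 12, crops included, and the job is handed in when it is done.

Besides the shell and the picture viewer there is one more tool, called after "Emit:" in YAML: its name, and indented under it one key for each argument. arm_command: Moves the arm, as the interface text tells. Its arguments: {"type":"object","properties":{"targets":{"type":"array","items":{"type":"array","items":{"type":"array","items":{"type":"number"}}}}},"required":["targets"]}

```bash
mkdir -p pics
cat > h.py <<'E'
import numpy as np, cv2
from plant import ctrl
def ray(cam,u,v):
    m=ctrl.camera_model(cam); K=np.array(m["K"]); R=np.array(m["rotation"])
    d=np.linalg.inv(K)@[u,v,1]; d=R@np.array([d[0],-d[1],-d[2]])
    return np.array(m["xyz"]),d/np.linalg.norm(d)
def onz(cam,u,v,z):
    o,d=ray(cam,u,v); return o+d*(z-o[2])/d[2]
def tri(u1,v1,u2,v2,c1="side",c2="top"):
    o,d=ray(c1,u1,v1); p,e=ray(c2,u2,v2)
    s=np.linalg.lstsq(np.c_[d,-e],p-o,rcond=None)[0]
    a,b=o+s[0]*d,p+s[1]*e; return (a+b)/2,np.linalg.norm(a-b)
def proj(cam,P):
    m=ctrl.camera_model(cam); K=np.array(m["K"]); R=np.array(m["rotation"])
    q=R.T@(np.asarray(P)-np.array(m["xyz"])); q=K@[q[0],-q[1],-q[2]]; return q[:2]/q[2]
E
python3 - <<'E'
from h import *
np.set_printoptions(precision=4,suppress=True)
for c in("side","top"):
    cv2.imwrite(f"pics/{c}0.png",ctrl.snapshot(c)); print(c,ctrl.camera_model(c))
print(ctrl.get_obs())
E
```

```text
side {'K': array([[490.8028,   0.    , 319.0679],
       [  0.    , 490.8028, 203.6962],
       [  0.    ,   0.    ,   1.    ]]), 'xyz': array([-0.214 , -0.9355,  0.8328]), 'rotation': array([ 59.0713,  -1.0127, -39.6484])}
top {'K': array([[455.7478,   0.    , 313.5242],
       [  0.    , 455.7478, 198.3356],
       [  0.    ,   0.    ,   1.    ]]), 'xyz': array([0.3724, 0.0221, 1.2461]), 'rotation': array([ 10.3721,   0.3708, -89.057 ])}
{'clock': 0.1, 'joint_pos': array([ 93.7405,  20.5856,   0.64  ,  -0.0177, -70.1359, -16.5086]), 'qvel': array([-0.0021, -0.1066,  0.0958,  0.0225,  0.0799, -0.0241]), 'tau': array([ -0.0025, -58.4167,  29.3751,   7.0156,   0.0102,  -0.    ]), 'tool_pos': array([0.1491, 0.6579, 0.2257]), 'orientation': array([179.9171,  -0.0072, -12.7741]), 'force': array([-1.0337,  0.08  , -0.2614]), 'moment': array([ 0.0585,  0.0122, -0.0373]), 'opening': 0.08782751942922423}
```

Rotation is given as roll/pitch/yaw degrees; I'll convert it in the helper.

```bash
sed -i 's/R=np.array(m\["rotation"\])/R=Rt.from_euler("xyz",m["rotation"],degrees=True).as_matrix()/; 1a from scipy.spatial.transform import Rotation as Rt' h.py; python3 -c "
from h import *
print(onz('top',320,200,0),onz('side',320,200,0))"
```

```text
[0.59593559 0.01585211 0.        ] [0.70219995 0.1420568  0.        ]
```

View pics/side0.png

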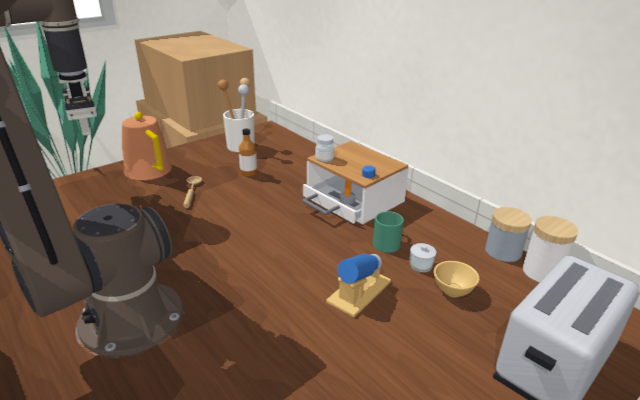

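View pics/top0.png

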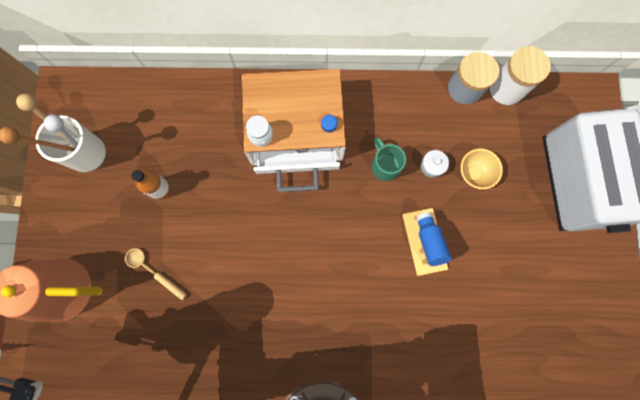

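The side view shows the unit at about (350,185), with the orange peg under the hood near (348,187). The bottle is at (360,268). In the top view the handle is at (298,180) and the bottle at (432,240), mouth pointing to image top (+x). Next I'll look at enlarged crops.

Run:
```python
from h import *
s=cv2.imread("pics/side0.png");t=cv2.imread("pics/top0.png")
def crop(im,u,v): # 80x60->400x300
    return cv2.resize(im[v:v+60,u:u+80],(400,300),interpolation=cv2.INTER_CUBIC)
cv2.imwrite("pics/c1.png",np.vstack([np.hstack([crop(t,260,138),crop(t,392,212)]),np.hstack([crop(s,298,165),crop(s,322,245)])]))
for n,im in(("side",s),("top",t)):
    hsv=cv2.cvtColor(im,cv2.COLOR_BGR2HSV)
    m=cv2.inRange(hsv,(100,130,50),(125,255,255))
    k,l,st,c=cv2.connectedComponentsWithStats(m)
    for i in range(1,k):
        if st[i,4]>40: 
            print(n,st[i],c[i]); cs,_=cv2.findContours((l==i).astype(np.uint8),0,2); print(cv2.minAreaRect(cs[0]))
    m=cv2.inRange(hsv,(8,200,150),(14,255,255)); k,l,st,c=cv2.connectedComponentsWithStats(m)
    print("orange",[(list(st[i]),c[i].round(1)) for i in range(1,k) if st[i,4]>15])
```

```text
side [363 166  12  12 127] [368.48031496 171.54330709]
((368.5, 171.5), (11.0, 11.0), 90.0)
side [338 254  40  29 820] [357.00365854 267.47439024]
((357.7958679199219, 266.7100830078125), (23.76923370361328, 40.61539077758789), 67.38013458251953)
orange []
top [322 115  15  16 197] [328.82233503 122.74619289]
((329.0, 122.5), (15.0, 14.0), 90.0)
top [419 217  32  48 950] [433.26315789 242.08526316]
((432.93719482421875, 240.5409393310547), (48.44871520996094, 22.13448143005371), 70.90650939941406)
orange []
```

View pics/c1.png

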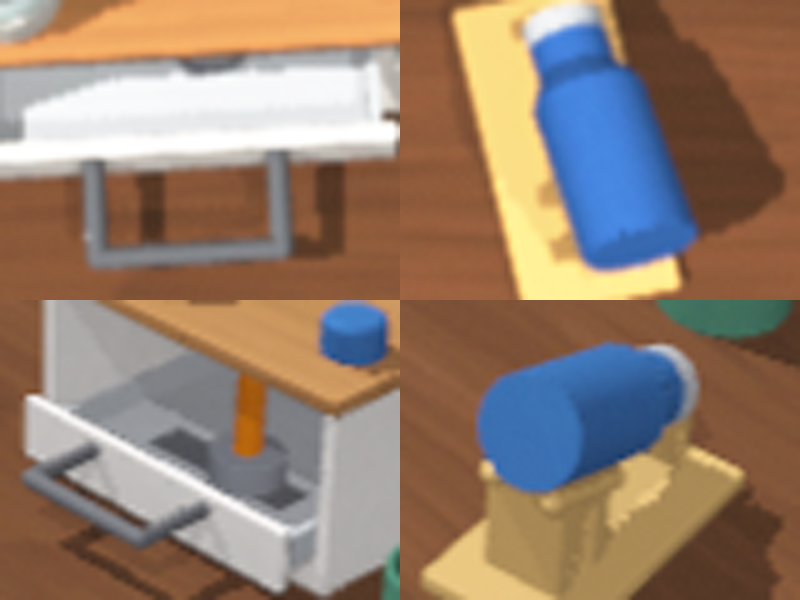

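Run:
```python
from h import *
np.set_printoptions(precision=4,suppress=True)
a=onz('top',279,189.4,.04);b=onz('top',317,187.4,.04);print("bar top",a,b,np.linalg.norm(a-b),(a+b)/2,"yaw",np.degrees(np.arctan2(-(a-b)[0],(a-b)[1])))
a=onz('side',304,200.4,.04);b=onz('side',326.6,212.4,.04);print("bar side",a,b,np.linalg.norm(a-b),(a+b)/2,"yaw",np.degrees(np.arctan2(-(a-b)[0],(a-b)[1])))
print(tri(348,270.6,440,261)); print(tri(376.5,260.5,424.4,216))
print("mid-body silhouette", tri(360,266,433,240))
a=onz('top',392+125/5,212+300/5,.012);b=onz('top',392+55/5,212+12/5,.012);print("drainer yaw",np.degrees(np.arctan2((b-a)[1],(b-a)[0])),a,b)
# hood corners z=.137
for p in((243,73),(341,70),(344,148),(244,151)): print(onz('top',*p,.137))
# peg
print("peg base on collar side",onz('side',298+247/5,165+150/5,.045))
for n,p,z in(("mug",(388,165),.09),("salt",(434,163),.067),("bowl",(482,169),.055),("jar",(259,130),.21),("cap",(329,122.7),.163)): print(n,onz('top',*p,z))
```

```text
bar top [0.6162 0.1272 0.04  ] [0.6232 0.0246 0.04  ] 0.10279969287130795 [0.6197 0.0759 0.04  ] yaw 3.9421710124107556
bar side [0.6165 0.1196 0.04  ] [0.6264 0.0205 0.04  ] 0.0996108722325485 [0.6214 0.0701 0.04  ] yaw 5.703582619496012
(array([ 0.4293, -0.2844,  0.1035]), np.float64(0.002771307794484446))
(array([ 0.5498, -0.2606,  0.0608]), np.float64(0.007959906013202475))
mid-body silhouette (array([ 0.4822, -0.2729,  0.0845]), np.float64(0.000959598523374369))
drainer yaw 12.527047879380929 [ 0.4025 -0.2457  0.012 ] [ 0.5573 -0.2113  0.012 ]
[0.9047 0.222  0.137 ]
[ 0.9165 -0.0334  0.137 ]
[ 0.7056 -0.0422  0.137 ]
[0.6941 0.2101 0.137 ]
peg base on collar side [0.7428 0.0539 0.045 ]
mug [ 0.6753 -0.1599  0.09  ]
salt [ 0.6887 -0.286   0.067 ]
bowl [ 0.6772 -0.4171  0.055 ]
jar [0.7252 0.1643 0.21  ]
cap [ 0.7627 -0.003   0.163 ]
```

The peg, panel and handle agree with the given sizes: bar 100 mm long, hood 255 mm wide, bottle about 130 mm long and 20° down. I'll tilt the tool 30° so the palm clears the hood, and cage the bar.

```bash
cat >> h.py <<'E'
np.set_printoptions(precision=3,suppress=True)
def down(azim,tilt,yaw):
    """tool down with given yaw, then fingers swung forward by tilt deg toward azimuth azim"""
    a=np.radians(azim); h=np.array([-np.sin(a),np.cos(a),0])
    return Rt.from_rotvec(-np.radians(tilt)*h)*Rt.from_euler("xyz",[180,0,yaw],degrees=True)
def go(R,p):
    o=ctrl.get_obs(); R0=Rt.from_euler("xyz",o["orientation"],degrees=True)
    rv=(R*R0.inv()).as_rotvec(); sh=(np.asarray(p)-o["tool_pos"])*100
    print("t",round(o["clock"],2),"rv",rv,"deg",np.degrees(np.linalg.norm(rv)).round(1),"cm",sh,"f",o["force"],"open",round(o["opening"],4),"j",o["joint_pos"],"tcp",o["tool_pos"])
U=3.0; bar=np.array([.620,.075,.040])
RH=down(U,30,U-90); dH=RH.apply([0,0,1])
E
python3 -c "
from h import *
print(dH); go(RH,bar-dH*.075)"
```

```text
[ 0.499  0.026 -0.866]
t 0.1 rv [ 0.363 -0.43  -1.264] deg 79.3 cm [ 43.346 -58.485 -12.079] f [-1.034  0.08  -0.261] open 0.0878 j [ 93.74   20.586   0.64   -0.018 -70.136 -16.509] tcp [0.149 0.658 0.226]
```

Emit:
arm_command:
  targets:
    - [[0.18,-0.21,-0.63,20,-28,-2,0.35],[0.18,-0.21,-0.63,20,-28,-2,0.35],[0.18,-0.21,-0.63,20,-28,-2,0.35],[0.18,-0.21,-0.63,20,-28,-2,0.35],[0.18,-0.21,-0.63,20,-28,-2,0.35],[0.18,-0.21,-0.63,20,-28,-2,0.35],[0.18,-0.21,-0.63,20,-28,-2,0.35],[0.18,-0.21,-0.63,20,-28,-2,0.35]]

```text
clock: 0.77
tool_pos: [0.3427, 0.3852, 0.2068]
orientation: [-165.2, -4.9, -49.7]
force: [0.8, 0.4, 0.2]
opening: 0.04
```

```bash
python3 -c "
from h import *
go(RH,bar-dH*.075)"
```

```text
t 0.77 rv [ 0.18  -0.218 -0.636] deg 39.9 cm [ 23.984 -31.215 -10.183] f [0.778 0.405 0.208] open 0.04 j [ 79.597  -2.077 -38.8    18.246 -46.158 -50.493] tcp [0.343 0.385 0.207]
```

Emit:
arm_command:
  targets:
    - [[0.18,-0.218,-0.636,23.4,-30.5,-4,0.35],[0.18,-0.218,-0.636,23.4,-30.5,-4,0.35],[0.18,-0.218,-0.636,23.4,-30.5,-4,0.35],[0.18,-0.218,-0.636,23.4,-30.5,-4,0.35],[0.18,-0.218,-0.636,23.4,-30.5,-4,0.35],[0.18,-0.218,-0.636,23.4,-30.5,-4,0.35],[0.18,-0.218,-0.636,23.4,-30.5,-4,0.35],[0.18,-0.218,-0.636,23.4,-30.5,-4,0.35]]

```text
clock: 1.43
tool_pos: [0.5508, 0.1271, 0.1854]
orientation: [-150.3, 0.1, -87.0]
force: [1.8, 1.3, 0.0]
opening: 0.0309
```

```bash
python3 -c "
from h import *
go(RH,bar-dH*.075)"
```

```text
t 1.43 rv [-0.002 -0.005 -0.   ] deg 0.3 cm [ 3.172 -5.404 -8.043] f [1.825 1.264 0.04 ] open 0.0309 j [ 32.38   -2.981 -58.172  59.891 -16.24  -84.959] tcp [0.551 0.127 0.185]
```

Emit:
arm_command:
  targets:
    - [[0,0,0,3,-4.8,-3,0.35],[0,0,0,3,-4.8,-3,0.35],[0,0,0,3,-4.8,-8,0.35],[0,0,0,3,-4.8,-8,0.35],[0,0,0,3,-4.8,-8,0.35],[0,0,0,3,-4.8,-8,0.35]]

```text
clock: 1.93
tool_pos: [0.5971, 0.0808, 0.1291]
orientation: [-153.3, -0.1, -87.9]
force: [1.3, -0.1, 0.5]
opening: 0.0302
```

```bash
python3 -c "
from h import *
go(RH,bar-dH*.075)"
```

```text
t 1.93 rv [ 0.004 -0.058  0.016] deg 3.4 cm [-1.46  -0.781 -2.411] f [ 1.349 -0.081  0.452] open 0.0302 j [   7.676    5.434  -58.244   95.231   -2.607 -100.183] tcp [0.597 0.081 0.129]
```

```bash
python3 -c "
from h import *
go(down(U,0,-177),[.56,.076,.16])"
```

```text
t 1.93 rv [ 0.349  0.379 -1.525] deg 92.2 cm [-3.715 -0.485  3.094] f [ 1.349 -0.081  0.452] open 0.0302 j [   7.676    5.434  -58.244   95.231   -2.607 -100.183] tcp [0.597 0.081 0.129]
```

Emit:
arm_command:
  targets:
    - [[-0.012,0.23,0,-2,0,2,0],[-0.024,0.465,0,-3.7,-0.5,3.5,0],[-0.024,0.465,0,-3.7,-0.5,3.5,0],[-0.024,0.465,0,-3.7,-0.5,3.5,0],[-0.024,0.465,0,-3.7,-0.5,3.5,0],[-0.024,0.465,0,-3.7,-0.5,3.5,0],[-0.024,0.465,0,-3.7,-0.5,3.5,0],[-0.024,0.465,0,-3.7,-0.5,3.5,0]]

```text
clock: 2.6
tool_pos: [0.5574, 0.0821, 0.1663]
orientation: [-169.2, -2.5, -88.1]
force: [2.4, -3.1, 0.8]
opening: 0.0005
```

```bash
python3 -c "
from h import *
go(down(U,0,-177),[.56,.076,.16])"
```

```text
t 2.6 rv [ 0.177  0.121 -1.551] deg 89.7 cm [ 0.264 -0.611 -0.633] f [ 2.381 -3.103  0.842] open 0.0005 j [ 33.513   6.847 -31.556  11.187 -44.183 -38.878] tcp [0.557 0.082 0.166]
```

Emit:
arm_command:
  targets:
    - [[0,0.09,0,0,0,0,0],[0.1,0.06,-0.77,0,0,0,0],[0.1,0.06,-0.77,0,0,0,0],[0.1,0.06,-0.77,0,0,0,0],[0.1,0.06,-0.77,0,0,0,0],[0.1,0.06,-0.77,0,0,0,0],[0.1,0.06,-0.77,0,0,0,0],[0.1,0.06,-0.77,0,0,0,0]]

```text
clock: 3.27
tool_pos: [0.5599, 0.0803, 0.1664]
orientation: [-174.0, 1.4, -132.8]
force: [0.0, 0.4, 0.3]
opening: 0.0008
```

```bash
python3 -c "
from h import *
go(down(U,0,-177),[.57,.076,.14])"
```

```text
t 3.27 rv [ 0.087  0.069 -0.77 ] deg 44.6 cm [ 1.01  -0.427 -2.636] f [0.044 0.423 0.33 ] open 0.0008 j [ 31.732  10.239 -24.992   6.9   -52.    -78.704] tcp [0.56  0.08  0.166]
```

Emit:
arm_command:
  targets:
    - [[0.087,0.069,-0.77,1.0,-0.4,0,0],[0.087,0.069,-0.77,1.0,-0.4,0,0],[0.087,0.069,-0.77,1.0,-0.4,0,0],[0.087,0.069,-0.77,1.0,-0.4,0,0],[0.087,0.069,-0.77,1.0,-0.4,0,0],[0.087,0.069,-0.77,1.0,-0.4,0,0],[0.087,0.069,-0.77,1.0,-0.4,0,0]]

```text
clock: 3.85
tool_pos: [0.5702, 0.0761, 0.1663]
orientation: [180.0, -0.0, -177.0]
force: [0.1, 0.0, -0.1]
opening: 0.0003
```

```bash
python3 -c "
from h import *
go(down(U,0,-177),[.645,.075,.13])
s=ctrl.snapshot('side');t=ctrl.snapshot('top')
def crop(im,u,v): return cv2.resize(im[v:v+150,u:u+200],(400,300),interpolation=cv2.INTER_CUBIC)
cv2.imwrite('pics/p1.png',np.hstack([crop(t,210,60),crop(s,260,110)]))
"
```

```text
t 3.85 rv [-0.001 -0.    -0.   ] deg 0.0 cm [ 7.477 -0.114 -3.633] f [ 0.056  0.017 -0.118] open 0.0003 j [  27.048   13.928  -16.988   -0.053  -59.079 -114.005] tcp [0.57  0.076 0.166]
```

View pics/p1.png

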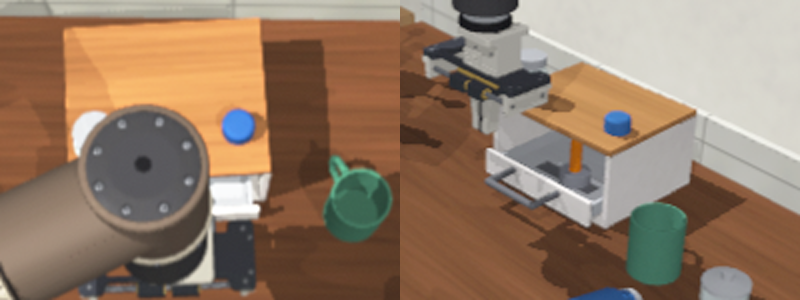

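The long side of the palm lies along the jaw axis, now the unit's y, so the shut fingers can drop behind the bar and hook it with the tool vertical. Nothing is in the way.

Emit:
arm_command:
  targets:
    - [[0,0,0,4,0,0,0],[0,0,0,7.4,-0.1,0,0],[0,0,0,7.4,-0.1,-3,0],[0,0,0,7.4,-0.1,-6,0],[0,0,0,7.4,-0.1,-9,0],[0,0,0,7.4,-0.1,-11,0],[0,0,0,7.4,-0.1,-13,0],[0,0,0,7.4,-0.1,-14.2,0]]

```text
clock: 4.62
tool_pos: [0.6427, 0.0746, 0.0217]
orientation: [-180.0, -0.1, -176.6]
force: [-0.1, -0.5, -0.7]
opening: 0.0003
```

```bash
python3 -c "
from h import *
go(down(U,0,-177),[.645,.075,.022])"
```

```text
t 4.62 rv [ 0.001 -0.003 -0.008] deg 0.5 cm [0.231 0.043 0.034] f [-0.14  -0.497 -0.74 ] open 0.0003 j [  23.85    28.784  -15.951   -0.03   -45.412 -110.393] tcp [0.643 0.075 0.022]
```

Emit:
arm_command:
  targets:
    - [[0,0,0,-1,-0.05,0,0],[0,0,0,-3,-0.15,0,0],[0,0,0,-5.5,-0.3,0,0],[0,0,0,-8,-0.4,0,0],[0,0,0,-10.5,-0.55,0,0],[0,0,0,-13,-0.7,0,0],[0,0,0,-15,-0.8,0,0],[0,0,0,-16.3,-0.85,0,0]]

```text
clock: 5.28
tool_pos: [0.481, 0.0662, 0.0257]
orientation: [179.9, 0.2, -176.6]
force: [6.4, -4.0, -1.6]
opening: 0.0002
```

Emit:
arm_command:
  targets:
    - [[0,0,0,-0.2,0,0,0],[0,0,0,-0.4,0,0,0],[0,0,0,-0.6,0,0,0]]

```text
clock: 5.53
tool_pos: [0.477, 0.0669, 0.0252]
orientation: [179.9, 0.2, -176.7]
force: [6.3, -3.2, 2.3]
opening: 0.0004
```

```bash
python3 -c "
from h import *
go(down(U,0,-177),[.47,.066,.022])
s=ctrl.snapshot('side');t=ctrl.snapshot('top')
cv2.imwrite('pics/s2.png',s);cv2.imwrite('pics/t2.png',t)
def crop(im,u,v): return cv2.resize(im[v:v+100,u:u+133],(400,300),interpolation=cv2.INTER_CUBIC)
cv2.imwrite('pics/p2.png',np.hstack([crop(t,230,120),crop(s,250,140)]))
"
```

```text
t 5.53 rv [-0.002  0.004 -0.005] deg 0.4 cm [-0.698 -0.087 -0.318] f [ 6.333 -3.233  2.35 ] open 0.0004 j [  31.462   16.024  -37.726    0.03   -36.025 -118.206] tcp [0.477 0.067 0.025]
```

View pics/p2.png

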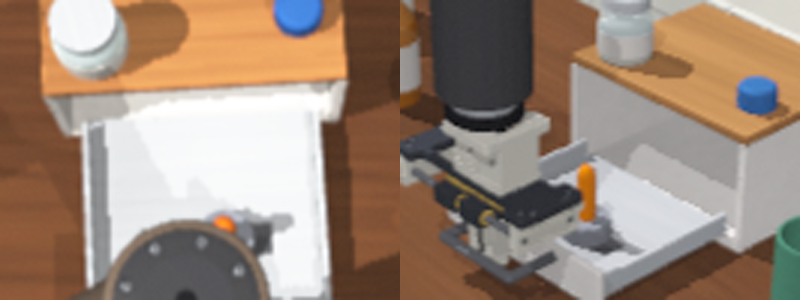

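Emit:
arm_command:
  targets:
    - [[0,0,0,-0.2,0,0,0],[0,0,0,-0.4,0,0,0],[0,0,0,-0.5,0,0,0],[0,0,0,-0.5,0,0,0]]

```text
clock: 5.97
tool_pos: [0.4736, 0.0669, 0.0249]
orientation: [179.9, 0.3, -176.8]
force: [11.4, -4.6, -1.4]
opening: 0.0004
```

Emit:
arm_command:
  targets:
    - [[0,0,0,0.5,0,0,0],[0,0,0,1.2,0,0,0],[0,0,0,1.5,0,3,0],[0,0,0,1.5,0,7,0],[0,0,0,0,0,11,0],[0,0,0,0,-4,14,0.3],[0,0,0,0,-8,16,0.8],[0,0,0,0,-12,18,1]]

```text
clock: 6.63
tool_pos: [0.4701, -0.0411, 0.199]
orientation: [179.9, 0.1, -176.7]
force: [1.2, -0.2, -0.2]
opening: 0.0153
```

Emit:
arm_command:
  targets:
    - [[0,0,0,0,-4,0,1],[0,0,0,0,-8,0,1],[0,0,0,0,-12,0,1],[0,0,0,0,-16,0,1],[0,0,0,0,-20,0,1],[0,0,0,0,-20,0,1]]

```text
clock: 7.13
tool_pos: [0.4694, -0.2461, 0.1964]
orientation: [180.0, -0.1, -177.1]
force: [1.0, -0.1, -0.0]
opening: 0.0548
```

```bash
cat >> h.py <<'E'
az=12.; ax=np.array([.9397*np.cos(np.radians(az)),.9397*np.sin(np.radians(az)),-.342])
base=np.array([.4293,-.2844,.105]); g=base+.040*ax
RB=down(az,32,az-180); dB=RB.apply([0,0,1]); tB=g+.019*dB   # 38 deg off the bottle axis
E
python3 -c "
from h import *
print(g,dB,np.degrees(np.arccos(dB@ax)),RB.apply([0,1,0]))
go(RB,tB-.1*dB)
s=ctrl.snapshot('side');t=ctrl.snapshot('top')
cv2.imwrite('pics/s3.png',s);cv2.imwrite('pics/t3.png',t)
def crop(im,u,v,w=100): return cv2.resize(im[v:v+w*3//4,u:u+w],(400,300),interpolation=cv2.INTER_CUBIC)
cv2.imwrite('pics/p3.png',np.hstack([crop(t,250,140),crop(s,260,150)]))
"
```

```text
[ 0.466 -0.277  0.091] [ 0.518  0.11  -0.848] 38.00122583051504 [-0.208  0.978  0.   ]
t 7.13 rv [ 0.072 -0.557  0.155] deg 33.4 cm [-4.529 -3.944 -3.634] f [ 0.971 -0.125 -0.031] open 0.0548 j [ -6.46    8.295 -19.987  -0.018 -61.862 -80.666] tcp [ 0.469 -0.246  0.196]
```

View pics/p3.png

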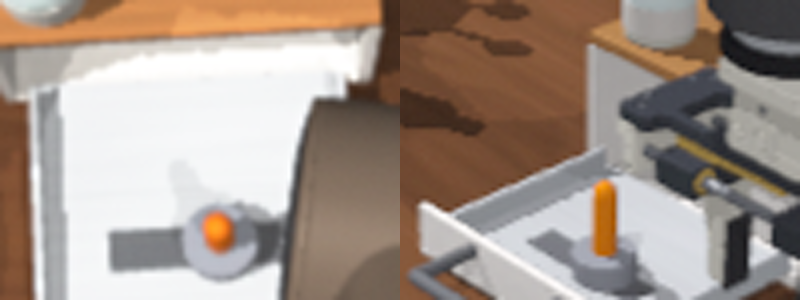

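Tray out: the pull ended against rising force (11 N), and the peg stands clear at top (304.5,198) and side (311,196.5). Earlier tilts ran into joint limits, so I'll fit the kinematics from the recorded states and check whether the bottle grasp is reachable before moving.

```bash
cat > kin.py <<'E'
from h import *
import itertools
D=[([93.7405,20.5856,.64,-.0177,-70.1359,-16.5086],[.1491,.6579,.2257],[179.9171,-.0072,-12.7741]),
([79.597,-2.077,-38.8,18.246,-46.158,-50.493],[.3427,.3852,.2068],[-165.2,-4.9,-49.7]),
([32.38,-2.981,-58.172,59.891,-16.24,-84.959],[.5508,.1271,.1854],[-150.3,.1,-87]),
([7.676,5.434,-58.244,95.231,-2.607,-100.183],[.5971,.0808,.1291],[-153.3,-.1,-87.9]),
([33.513,6.847,-31.556,11.187,-44.183,-38.878],[.5574,.0821,.1663],[-169.2,-2.5,-88.1]),
([31.732,10.239,-24.992,6.9,-52,-78.704],[.5599,.0803,.1664],[-174,1.4,-132.8]),
([27.048,13.928,-16.988,-.053,-59.079,-114.005],[.5702,.0761,.1663],[180,0,-177]),
([23.85,28.784,-15.951,-.03,-45.412,-110.393],[.6427,.0746,.0217],[-180,-.1,-176.6]),
([31.462,16.024,-37.726,.03,-36.025,-118.206],[.477,.0669,.0252],[179.9,.2,-176.7]),
([-6.46,8.295,-19.987,-.018,-61.862,-80.666],[.4694,-.2461,.1964],[180,-.1,-177.1])]
def rots(q,s4,s6):
    f=lambda a,v:Rt.from_rotvec(np.radians(v)*np.eye(3)["xyz".index(a)])
    r=[f('z',q[0])];
    for a,v in(('y',q[1]),('y',-q[2]),('x',s4*q[3]),('y',-q[4]),('x',s6*q[5])): r.append(r[-1]*f(a,v))
    return r
def fit():
    best=None
    for s4,s6 in itertools.product((1,-1),(1,-1)):
        C=[rots(q,s4,s6)[-1].inv()*Rt.from_euler("xyz",o,degrees=True) for q,p,o in D]
        m=Rt.concatenate(C).mean(); err=max(np.degrees((m.inv()*c).magnitude()) for c in C)
        if best is None or err<best[0]: best=(err,s4,s6,m)
    _,s4,s6,C=best
    A=np.vstack([np.hstack([np.eye(3)]+[r.as_matrix() for r in rots(q,s4,s6)]) for q,p,o in D]); b=np.hstack([p for q,p,o in D])
    x=np.linalg.lstsq(np.vstack([A,1e-4*np.eye(21)]),np.r_[b,np.zeros(21)],rcond=None)[0]
    return best[0],s4,s6,C,x,np.abs(A@x-b).max()
E0,s4,s6,C,X,res=fit()
lo=np.array([-176.03,-82.01,-58.28,-173.87,-174.79,-173.66]);hi=np.array([176.03,121.73,71.71,95.51,-.11,173.66])
def fk(q):
    r=rots(q,s4,s6); return X[:3]+sum(k.apply(X[3+3*i:6+3*i]) for i,k in enumerate(r)),r[-1]*C
from scipy.optimize import least_squares
def ik(R,p,q0):
    def f(q):
        a,B=fk(q); return np.r_[(a-p)*10,(B*R.inv()).as_rotvec()]
    s=least_squares(f,np.clip(q0,lo+.5,hi-.5),bounds=(lo,hi),x_scale=50); return s.x,np.linalg.norm(s.fun[:3])*100,np.degrees(np.linalg.norm(s.fun[3:]))
E
python3 - <<'E'
from kin import *
print(E0,s4,s6,"res",res); print(X.reshape(7,3))
q0=np.array([-6.46,8.295,-19.987,-.018,-61.862,-80.666])
for az_ in(12,):
  for t in(32,25,40):
    R=down(az,t,az-180);d=R.apply([0,0,1]); 
    for off in(.019,-.06):
        p=g+off*d
        for s in(q0,[-30,0,-50,-60,-30,-60],[10,0,-50,60,-30,-60]): print(t,off,*[np.round(v,1) for v in ik(R,p,s)])
# peg
print("peg",tri(311,196.5,304.5,198))
print("tip z.1",onz('top',304.5,198,.1),onz('side',311,196.5,.1),"collar",onz('top',305.5,199.5,.04))
E
```

```text
0.06719176463116978 -1 -1 res 5.5347402069166884e-05
[[ 0.    -0.     0.099]
 [ 0.    -0.     0.099]
 [ 0.    -0.     0.602]
 [ 0.232 -0.     0.   ]
 [ 0.232 -0.096 -0.   ]
 [ 0.189 -0.096  0.   ]
 [ 0.189 -0.     0.   ]]
32 0.019 [-28.4  11.5 -28.2 -40.9 -31.6 -17.7] 0.0 0.0
32 0.019 [-28.4  11.5 -28.2 -40.9 -31.6 -17.7] 0.0 0.0
32 0.019 [-28.4  11.5 -28.2 -40.9 -31.6 -17.7] 0.0 0.0
32 -0.06 [-30.6   3.3 -28.4 -34.8 -39.  -23.7] 0.0 0.0
32 -0.06 [-30.6   3.3 -28.4 -34.8 -39.  -23.7] 0.0 0.0
32 -0.06 [-30.6   3.3 -28.4 -34.8 -39.  -23.7] 0.0 0.0
25 0.019 [-21.5  11.3 -29.9 -27.4 -30.4 -35. ] 0.0 0.0
25 0.019 [-21.5  11.3 -29.9 -27.4 -30.4 -35. ] 0.0 0.0
25 0.019 [-21.5  11.3 -29.9 -27.4 -30.4 -35. ] 0.0 0.0
25 -0.06 [-23.3   3.3 -29.1 -22.8 -39.  -39.3] 0.0 0.0
25 -0.06 [-23.3   3.3 -29.1 -22.8 -39.  -39.3] 0.0 0.0
25 -0.06 [-23.3   3.3 -29.1 -22.8 -39.  -39.3] 0.0 0.0
40 0.019 [-38.2  12.9 -26.7 -56.4 -36.4   3.1] 0.0 0.0
40 0.019 [-38.2  12.9 -26.7 -56.4 -36.4   3.1] 0.0 0.0
40 0.019 [-38.2  12.9 -26.7 -56.4 -36.4   3.1] 0.0 0.0
40 -0.06 [-41.5   4.9 -27.5 -49.4 -42.8  -3.5] 0.0 0.0
40 -0.06 [-41.5   4.9 -27.5 -49.4 -42.8  -3.5] 0.0 0.0
40 -0.06 [-41.5   4.9 -27.5 -49.4 -42.8  -3.5] 0.0 0.0
peg (array([0.587, 0.054, 0.094]), np.float64(0.007566519225253597))
tip z.1 [0.583 0.056 0.1  ] [0.584 0.045 0.1  ] collar [0.59  0.055 0.04 ]
```

The kinematic model fits to under 0.1 mm and the 38° grasp is reachable. The peg is at about (0.588, 0.054). Going to the pre-grasp.

Emit:
arm_command:
  targets:
    - [[0,0,0,-4.5,-3.9,1,1],[0.072,-0.557,0.155,-4.5,-3.9,1,1],[0.072,-0.557,0.155,-4.5,-3.9,1,1],[0.072,-0.557,0.155,-4.5,-3.9,1,1],[0.072,-0.557,0.155,-4.5,-3.9,-3.6,1],[0.072,-0.557,0.155,-4.5,-3.9,-3.6,1],[0.072,-0.557,0.155,-4.5,-3.9,-3.6,1],[0.072,-0.557,0.155,-4.5,-3.9,-3.6,1]]

```text
clock: 7.9
tool_pos: [0.4238, -0.2782, 0.1591]
orientation: [179.9, 32.2, -167.8]
force: [0.4, -0.1, 0.1]
opening: 0.0874
```

```bash
python3 -c "
from h import *
go(RB,tB)
s=ctrl.snapshot('side');t=ctrl.snapshot('top')
def crop(im,u,v,w=133): return cv2.resize(im[v:v+w*3//4,u:u+w],(400,300),interpolation=cv2.INTER_CUBIC)
cv2.imwrite('pics/p4.png',np.hstack([crop(t,370,190),crop(s,290,200)]))
"
```

```text
t 7.9 rv [-0.002  0.003 -0.003] deg 0.3 cm [ 5.215  0.367 -8.394] f [ 0.381 -0.072  0.14 ] open 0.0874 j [-30.825   0.816 -28.717 -33.782 -40.924 -24.906] tcp [ 0.424 -0.278  0.159]
```

View pics/p4.png

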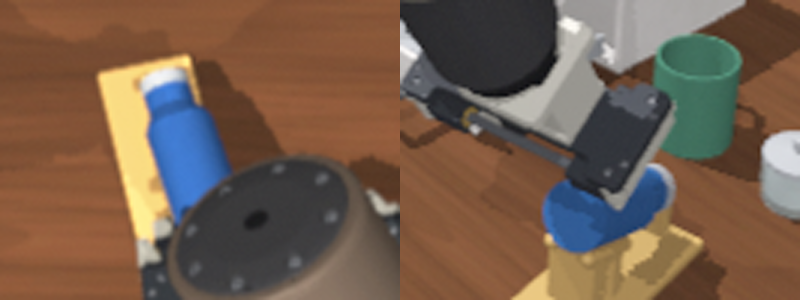

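Emit:
arm_command:
  targets:
    - [[0,0,0,0,-0.7,0,1],[0,0,0,0.8,-0.6,-1.3,1],[0,0,0,1.8,-0.35,-2.9,1],[0,0,0,2.8,-0.15,-4.5,1],[0,0,0,3.8,0.1,-6.1,1],[0,0,0,4.6,0.25,-7.4,1],[0,0,0,5.2,0.35,-8.4,1],[0,0,0,5.2,0.35,-8.4,1]]

```text
clock: 8.67
tool_pos: [0.4781, -0.2751, 0.0755]
orientation: [-180.0, 32.0, -167.6]
force: [-0.1, 0.9, -0.4]
opening: 0.0878
```

```bash
python3 -c "
from h import *
go(RB,tB)"
```

```text
t 8.67 rv [ 0.     0.001 -0.006] deg 0.4 cm [-0.217  0.063 -0.028] f [-0.14   0.875 -0.433] open 0.0878 j [-28.494  11.695 -27.799 -40.992 -31.904 -17.339] tcp [ 0.478 -0.275  0.075]
```

Emit:
arm_command:
  targets:
    - [[0,0,0,0,0,0,0.5],[0,0,0,0,0,0,0.5],[0,0,0,0,0,0,0.5],[0,0,0,0,0,0,0.5],[0,0,0,0,0,0,0.5],[0,0,0,0,0,0,0.5]]

```text
clock: 9.17
tool_pos: [0.4764, -0.2721, 0.0777]
orientation: [179.7, 32.2, -167.8]
force: [-0.7, 15.7, 9.8]
opening: 0.0584
```

```bash
python3 -c "
from h import *
go(RB,tB)"
```

```text
t 9.17 rv [-0.005  0.003 -0.006] deg 0.5 cm [-0.052 -0.241 -0.253] f [-0.729 15.702  9.803] open 0.0584 j [-28.551  11.316 -27.925 -41.195 -32.296 -17.367] tcp [ 0.476 -0.272  0.078]
```

The bottle sits 3–5 mm further to +y. I'll relax that way and grip fully.

Emit:
arm_command:
  targets:
    - [[0,0,0,0,0.4,0.2,0.5],[0,0,0,0,0.4,0.2,0.5],[0,0,0,0,0.4,0.2,0.3],[0,0,0,0,0.4,0.2,0],[0,0,0,0,0.4,0.2,0],[0,0,0,0,0.4,0.2,0]]

```text
clock: 9.67
tool_pos: [0.477, -0.2724, 0.0791]
orientation: [-179.8, 32.1, -167.7]
force: [0.2, -0.2, -2.2]
opening: 0.0582
```

```bash
python3 -c "
from h import *
go(RB,tB)"
```

```text
t 9.67 rv [ 0.002  0.003 -0.004] deg 0.3 cm [-0.109 -0.204 -0.387] f [ 0.184 -0.161 -2.166] open 0.0582 j [-28.06   11.037 -28.202 -40.681 -31.678 -18.12 ] tcp [ 0.477 -0.272  0.079]
```

```bash
cat >> kin.py <<'E'
# grasp fixed in tool frame
Tg=np.array([.477,-.2724,.0791]); Rg=Rt.from_euler("xyz",[-179.8,32.1,-167.7],degrees=True)
m_t=Rg.inv().apply(base+[0,.003,0]+.13*ax-Tg); a_t=Rg.inv().apply(ax)
def inv(psi):
    """tool orientation with bottle axis down, turned so the gripper lean has azimuth psi (deg)"""
    a=Rg.apply(a_t); w=np.cross(a,[0,0,-1]); w=w/np.linalg.norm(w)*np.arccos(-a[2])
    return Rt.from_euler("z",psi-az,degrees=True)*Rt.from_rotvec(w)*Rg
def place(psi,mouth):
    R=inv(psi); return R,np.asarray(mouth)-R.apply(m_t)
E
python3 - <<'E'
from kin import *
print("m_t",m_t,"a_t",a_t)
q0=ctrl.get_obs()["joint_pos"]
for z in(.13,.04):
  for psi in(-60,-30,0,30,60,90):
    R,p=place(psi,[.588,.054,z]); print(z,psi,R.apply([0,0,1]),p,*[np.round(v,1) for v in ik(R,p,q0)])
E
```

```text
m_t [-0.053  0.001  0.055] a_t [-0.614 -0.002  0.789]
0.13 -60 [-0.308  0.532 -0.789] [0.583 0.06  0.206] [   1.7   27.6   11.5  -32.8  -93.6 -147.7] 0.0 0.0
0.13 -30 [-0.532  0.307 -0.789] [0.581 0.057 0.206] [   8.7   34.    18.9  -23.4 -105.  -128.4] 0.0 0.0
0.13 0 [-0.614 -0.001 -0.789] [0.58  0.053 0.206] [  17.1   36.9   19.2  -11.  -108.6 -106.9] 0.0 0.0
0.13 30 [-0.532 -0.308 -0.789] [0.582 0.049 0.206] [  25.8   35.7   11.3    2.7 -103.4  -85.8] 0.0 0.0
0.13 60 [-0.307 -0.532 -0.789] [0.585 0.047 0.206] [ 33.9  30.5  -3.1  15.7 -91.3 -68.2] 0.0 0.0
0.13 90 [ 0.001 -0.614 -0.789] [0.589 0.046 0.206] [ 40.2  22.4 -21.1  29.1 -75.2 -54.8] 0.0 0.0
0.04 -60 [-0.308  0.532 -0.789] [0.583 0.06  0.116] [   1.7   32.3    6.8  -32.8  -85.6 -142.6] 0.0 0.0
0.04 -30 [-0.532  0.307 -0.789] [0.581 0.057 0.116] [   8.7   38.2   13.9  -22.7  -96.5 -124.8] 0.0 0.0
0.04 0 [-0.614 -0.001 -0.789] [0.58  0.053 0.116] [  17.1   40.9   14.2  -10.5  -99.8 -105.2] 0.0 0.0
0.04 30 [-0.532 -0.308 -0.789] [0.582 0.049 0.116] [ 25.8  39.8   6.4   2.6 -94.5 -86.2] 0.0 0.0
0.04 60 [-0.307 -0.532 -0.789] [0.585 0.047 0.116] [ 33.9  35.   -8.   15.9 -82.3 -70.8] 0.0 0.0
0.04 90 [ 0.001 -0.614 -0.789] [0.589 0.046 0.116] [ 39.9  27.6 -26.6  31.1 -65.8 -60.3] 0.0 0.0
```

Emit:
arm_command:
  targets:
    - [[0,0,0,0,0,1,0],[0,0,0,0,0,3,0],[0,0,0,0,0,6,0],[0,0,0,0,0,9,0],[0,0,0,0,0,12,0],[0,0,0,0,0,15,0],[0,0,0,0,0,17,0],[0,0,0,0,0,18,0]]

```text
clock: 10.33
tool_pos: [0.4778, -0.2728, 0.2628]
orientation: [-179.6, 32.3, -167.6]
force: [0.6, 0.2, -3.1]
opening: 0.0585
```

```bash
python3 -c "
from kin import *
R,p=place(-40,[.588,.054,.19]); go(R,p)"
```

```text
t 10.33 rv [ 0.308  1.226 -0.79 ] deg 85.4 cm [10.354 33.09   0.278] f [ 0.638  0.25  -3.095] open 0.0585 j [-23.822  -3.298 -20.949 -24.795 -47.867 -41.063] tcp [ 0.478 -0.273  0.263]
```

Emit:
arm_command:
  targets:
    - [[0.0,0.1,-0.06,0.5,1,0,0],[0.08,0.31,-0.2,2,4,0.5,0],[0.154,0.613,-0.395,4,10,1,0],[0.154,0.613,-0.395,4,10,1,0],[0.154,0.613,-0.395,4,10,1,0],[0.154,0.613,-0.395,4,10,1,0],[0.154,0.613,-0.395,4,10,1,0],[0.154,0.613,-0.395,4,10,1,0]]

```text
clock: 11.0
tool_pos: [0.5189, -0.1715, 0.2658]
orientation: [171.6, -3.5, 166.5]
force: [2.2, 0.1, -2.2]
opening: 0.0587
```

```bash
python3 -c "
from kin import *
R,p=place(-40,[.588,.054,.19]); go(R,p)"
```

```text
t 11.0 rv [ 0.147  0.601 -0.39 ] deg 41.9 cm [ 6.243 22.964 -0.028] f [ 2.202  0.081 -2.169] open 0.0587 j [ -4.405  10.088  -5.266  -9.099 -76.929 -97.143] tcp [ 0.519 -0.172  0.266]
```

Emit:
arm_command:
  targets:
    - [[0.02,0.1,-0.06,0.6,2,0,0],[0.147,0.601,-0.39,3,8,0,0],[0.147,0.601,-0.39,4.5,13,0,0],[0.147,0.601,-0.39,5.5,17,0,0],[0.147,0.601,-0.39,6.2,20,0,0],[0.147,0.601,-0.39,6.2,22.5,0,0],[0.147,0.601,-0.39,6.2,22.9,0,0],[0.147,0.601,-0.39,6.2,22.9,0,0]]

```text
clock: 11.67
tool_pos: [0.5798, 0.0595, 0.2656]
orientation: [179.7, -37.5, 140.7]
force: [-0.1, -1.6, -3.4]
opening: 0.0585
```

Emit:
arm_command:
  targets:
    - [[0,0,0,0,0,0,0],[0,0,0,0,0,-1,0],[0,0,0,0,0,-2,0],[0,0,0,0,0,-3,0],[0,0,0,0,0,-4,0],[0,0,0,0,0,-4,0],[0,0,0,0,0,-4,0]]

```text
clock: 12.25
tool_pos: [0.5787, 0.0565, 0.2284]
orientation: [179.7, -37.4, 140.6]
force: [0.4, 0.6, -2.2]
opening: 0.0584
```

```bash
python3 -c "
from kin import *
R,p=place(-40,[.588,.054,.15]); go(R,p)
s=ctrl.snapshot('side');t=ctrl.snapshot('top')
cv2.imwrite('pics/s5.png',s);cv2.imwrite('pics/t5.png',t)
def crop(im,u,v,w=133): return cv2.resize(im[v:v+w*3//4,u:u+w],(400,300),interpolation=cv2.INTER_CUBIC)
cv2.imwrite('pics/p5.png',np.hstack([crop(t,240,140),cv2.resize(s[150:225,290:390],(400,300),interpolation=cv2.INTER_CUBIC)]))
"
```

```text
t 12.25 rv [ 0.005  0.008 -0.003] deg 0.6 cm [ 0.269  0.16  -0.287] f [ 0.366  0.588 -2.22 ] open 0.0584 j [   6.177   30.764   17.949  -26.721 -103.562 -135.897] tcp [0.579 0.057 0.228]
```

View pics/p5.png

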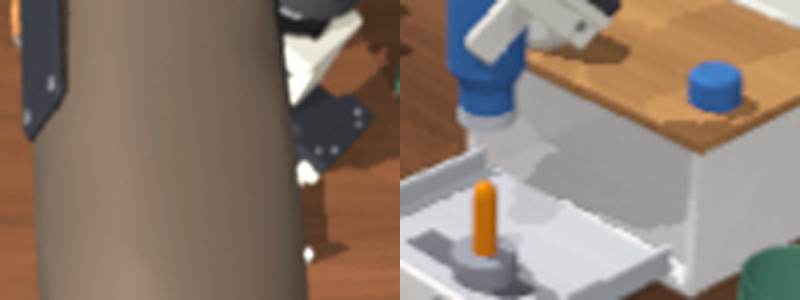

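The side view shows the bottle inverted, with its rim ring centred near (311.3,179.5) over the peg tip at (311.2,196). The arm hides the top view, so I'll quantify this with masks.

Run:
```python
from kin import *
s3,t3,s5=[cv2.imread(f"pics/{n}.png") for n in("s3","t3","s5")]
def blob(im,lo,hi,x,y,w,h):
    m=cv2.inRange(cv2.cvtColor(im[y:y+h,x:x+w],cv2.COLOR_BGR2HSV),lo,hi); k,l,st,c=cv2.connectedComponentsWithStats(m)
    i=1+np.argmax(st[1:,4]); rows=[(r+y,np.flatnonzero(l[r]==i).min()+x,np.flatnonzero(l[r]==i).max()+x) for r in range(h) if (l[r]==i).any()]
    return c[i]+[x,y],st[i],rows
O=((5,170,120),(18,255,255))
for n,im,w in(("side",s3,(300,190,30,30)),("side",s5,(300,185,30,40)),("top",t3,(290,185,30,30))):
    c,st,r=blob(im,*O,*w); print(n,c,st,"rows",r)
for nm,P in(("tip",(.588,.054,.1)),("mid",(.588,.054,.07)),("foot",(.588,.054,.04))): print(nm,proj("side",P),proj("top",P))
o=ctrl.get_obs(); R=Rt.from_euler("xyz",o["orientation"],degrees=True); T=o["tool_pos"]
M=T+R.apply(m_t);A=R.apply(a_t); print("pred mouth",M,"axis",A,proj("side",M),"neck",proj("side",M-.015*A),"body",proj("side",M-.08*A))
c,st,r=blob(s5,(100,130,40),(125,255,255),295,100,35,75); print("blue rows",r)
# white rim columns
g5=cv2.cvtColor(s5,cv2.COLOR_BGR2GRAY); print(g5[174:186,300:326])
```

```text
side [310.932 204.477] [ 9  5  5 19 88] rows [(195, np.int64(311), np.int64(311)), (196, np.int64(309), np.int64(312)), (197, np.int64(309), np.int64(312)), (198, np.int64(309), np.int64(313)), (199, np.int64(309), np.int64(313)), (200, np.int64(309), np.int64(313)), (201, np.int64(309), np.int64(313)), (202, np.int64(309), np.int64(313)), (203, np.int64(309), np.int64(313)), (204, np.int64(309), np.int64(313)), (205, np.int64(309), np.int64(313)), (206, np.int64(309), np.int64(313)), (207, np.int64(309), np.int64(313)), (208, np.int64(309), np.int64(313)), (209, np.int64(309), np.int64(313)), (210, np.int64(309), np.int64(313)), (211, np.int64(309), np.int64(313)), (212, np.int64(309), np.int64(313)), (213, np.int64(309), np.int64(312))]
side [310.932 204.477] [ 9 10  5 19 88] rows [(195, np.int64(311), np.int64(311)), (196, np.int64(309), np.int64(312)), (197, np.int64(309), np.int64(312)), (198, np.int64(309), np.int64(313)), (199, np.int64(309), np.int64(313)), (200, np.int64(309), np.int64(313)), (201, np.int64(309), np.int64(313)), (202, np.int64(309), np.int64(313)), (203, np.
[... 3082 characters left out ...]
43 139 133
  134 156 169 164 158 158 160 160]
 [ 86  86  85  82 115 154 164 159 158 158 157 156 157 156 152 149 142 131
  146 168 171 169 165 159 160 160]
 [ 84  86  88  86  90 118 149 159 156 158 159 158 159 155 151 146 142 147
  162 172 171 170 170 165 160 160]
 [ 82  84  85  87  87  90 121 157 167 159 159 159 157 156 156 159 163 167
  170 171 171 171 171 166 159 159]
 [ 79  82  83  85  85  87 120 163 176 170 169 169 169 169 170 170 170 171
  172 171 172 171 171 170 163 158]
 [ 84  82  84  84  84  85 121 174 186 172 170 171 171 171 172 171 171 171
  172 171 172 172 171 170 165 158]
 [ 85  84  83  85  85  84 121 176 188 171 171 172 172 171 172 171 171 171
  172 171 171 171 172 171 170 170]]
```

```bash
python3 -c "
from kin import *
R,p=place(-40,[.589,.055,.105]); go(R,p)"
```

```text
t 12.35 rv [ 0.005  0.01  -0.003] deg 0.7 cm [ 0.304  0.249 -4.897] f [ 0.655 -1.057 -2.043] open 0.0583 j [   6.191   30.708   18.045  -26.71  -103.586 -135.909] tcp [0.579 0.057 0.23 ]
```

Emit:
arm_command:
  targets:
    - [[0.005,0.009,-0.003,0.3,0.25,0,0],[0.005,0.009,-0.003,0.3,0.25,-1,0],[0.005,0.009,-0.003,0.3,0.25,-2,0],[0.005,0.009,-0.003,0.3,0.25,-3,0],[0.005,0.009,-0.003,0.3,0.25,-4,0],[0.005,0.009,-0.003,0.3,0.25,-4.6,0],[0.005,0.009,-0.003,0.3,0.25,-4.6,0],[0.005,0.009,-0.003,0.3,0.25,-4.6,0]]

```text
clock: 13.02
tool_pos: [0.5819, 0.0593, 0.1826]
orientation: [179.9, -37.9, 140.3]
force: [0.5, -0.3, -1.9]
opening: 0.0579
```

```bash
python3 -c "
from kin import *
R,p=place(-40,[.589,.055,.105]); go(R,p)
s=ctrl.snapshot('side')
cv2.imwrite('pics/s6.png',s)
cv2.imwrite('pics/p6.png',cv2.resize(s[150:225,290:390],(800,600),interpolation=cv2.INTER_CUBIC))
"
```

```text
t 13.02 rv [-0.    -0.001 -0.   ] deg 0.0 cm [ 0.04  -0.015 -0.211] f [ 0.47  -0.319 -1.859] open 0.0579 j [   6.197   33.228   15.784  -26.709  -99.802 -134.048] tcp [0.582 0.059 0.183]
```

View pics/p6.png

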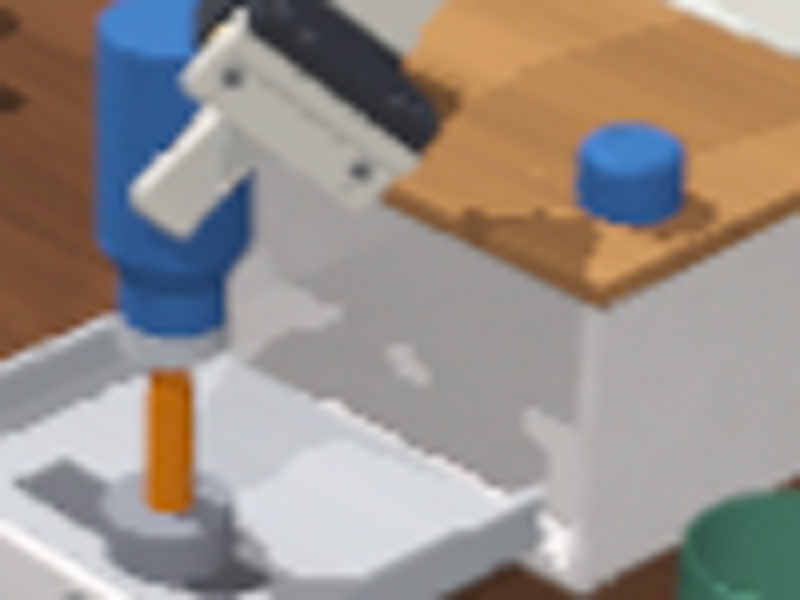

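The rim ring, centred near (311.5,193), now covers the tip of the peg at (311.2,196), laterally aligned. I'll lower in small steps and watch the force.

Emit:
arm_command:
  targets:
    - [[0,0,0,0,0,-0.3,0],[0,0,0,0,0,-0.6,0],[0,0,0,0,0,-0.9,0],[0,0,0,0,0,-1.2,0],[0,0,0,0,0,-1.2,0]]

```text
clock: 13.48
tool_pos: [0.5818, 0.0594, 0.1705]
orientation: [179.8, -37.9, 140.3]
force: [-0.5, 0.4, -3.5]
opening: 0.0587
```

```bash
python3 -c "
from kin import *
R,p=place(-40,[.589,.055,.040]); go(R,p)"
```

```text
t 13.48 rv [-0.001 -0.    -0.   ] deg 0.0 cm [ 0.055 -0.028 -5.498] f [-0.516  0.44  -3.516] open 0.0587 j [   6.206   33.765   15.046  -26.642  -98.643 -133.47 ] tcp [0.582 0.059 0.171]
```

Emit:
arm_command:
  targets:
    - [[0,0,0,0,0,-0.3,0],[0,0,0,0,0,-0.6,0],[0,0,0,0,0,-0.9,0],[0,0,0,0,0,-1.2,0],[0,0,0,0,0,-1.5,0],[0,0,0,0,0,-1.5,0]]

```text
clock: 13.98
tool_pos: [0.5818, 0.0594, 0.1554]
orientation: [179.8, -37.9, 140.3]
force: [0.1, -0.1, -2.3]
opening: 0.0583
```

```bash
python3 -c "
from kin import *
R,p=place(-40,[.589,.055,.040]); go(R,p)"
```

```text
t 13.98 rv [-0.001 -0.001 -0.   ] deg 0.0 cm [ 0.055 -0.031 -3.984] f [ 0.127 -0.13  -2.253] open 0.0583 j [   6.219   34.497   14.217  -26.55   -97.253 -132.781] tcp [0.582 0.059 0.155]
```

No contact, so the peg is in the bore. Lowering to just above the collar.

Emit:
arm_command:
  targets:
    - [[0,0,0,0,0,-0.4,0],[0,0,0,0,0,-0.8,0],[0,0,0,0,0,-1.2,0],[0,0,0,0,0,-1.6,0],[0,0,0,0,0,-2.0,0],[0,0,0,0,0,-2.4,0],[0,0,0,0,0,-2.8,0],[0,0,0,0,0,-3.1,0]]

```text
clock: 14.65
tool_pos: [0.582, 0.0594, 0.1246]
orientation: [179.8, -37.9, 140.4]
force: [-0.5, 0.3, -3.6]
opening: 0.0585
```

Emit:
arm_command:
  targets:
    - [[0,0,0,0,0,-0.1,0],[0,0,0,0,0,-0.2,0],[0,0,0,0,0,-0.3,0],[0,0,0,0,0,-0.4,0],[0,0,0,0,0,-0.4,0]]

```text
clock: 15.07
tool_pos: [0.5822, 0.0593, 0.1212]
orientation: [179.8, -37.9, 140.4]
force: [-0.5, -0.6, -3.3]
opening: 0.0583
```

```bash
python3 -c "
from kin import *
R,p=place(-40,[.589,.055,.040]); go(R,p)"
```

```text
t 15.07 rv [-0.001  0.001 -0.   ] deg 0.1 cm [ 0.018 -0.022 -0.566] f [-0.48  -0.61  -3.303] open 0.0583 j [   6.231   36.235   12.524  -26.392  -94.108 -131.222] tcp [0.582 0.059 0.121]
```

Predicted mouth height is about 46 mm. I'll creep down until the collar pushes back.

Emit:
arm_command:
  targets:
    - [[0,0,0,0,0,-0.1,0],[0,0,0,0,0,-0.2,0],[0,0,0,0,0,-0.3,0],[0,0,0,0,0,-0.3,0]]

```text
clock: 15.4
tool_pos: [0.582, 0.0594, 0.118]
orientation: [179.8, -37.9, 140.4]
force: [0.0, 0.0, -2.7]
opening: 0.0583
```

Emit:
arm_command:
  targets:
    - [[0,0,0,0,0,-0.1,0],[0,0,0,0,0,-0.2,0],[0,0,0,0,0,-0.2,0]]

```text
clock: 15.65
tool_pos: [0.5821, 0.0594, 0.116]
orientation: [179.8, -37.9, 140.4]
force: [0.1, -0.7, -2.9]
opening: 0.0584
```

```bash
python3 -c "
from kin import *
R,p=place(-40,[.589,.055,.040]); go(R,p)"
```

```text
t 15.65 rv [-0.001  0.    -0.   ] deg 0.0 cm [ 0.03  -0.028 -0.045] f [ 0.102 -0.66  -2.891] open 0.0584 j [   6.238   36.52    12.288  -26.38   -93.661 -131.001] tcp [0.582 0.059 0.116]
```

Emit:
arm_command:
  targets:
    - [[0,0,0,0,0,-0.1,0],[0,0,0,0,0,-0.15,0],[0,0,0,0,0,-0.15,0]]

```text
clock: 15.9
tool_pos: [0.5821, 0.0593, 0.1146]
orientation: [179.8, -37.9, 140.4]
force: [-0.5, 1.2, -2.2]
opening: 0.0583
```

Emit:
arm_command:
  targets:
    - [[0,0,0,0,0,-0.1,0],[0,0,0,0,0,-0.15,0],[0,0,0,0,0,-0.15,0]]

```text
clock: 16.15
tool_pos: [0.5821, 0.0593, 0.1131]
orientation: [179.8, -37.9, 140.4]
force: [-0.2, 0.4, -3.2]
opening: 0.0586
```

Emit:
arm_command:
  targets:
    - [[0,0,0,0,0,-0.1,0],[0,0,0,0,0,-0.15,0],[0,0,0,0,0,-0.15,0]]

```text
clock: 16.4
tool_pos: [0.5821, 0.0594, 0.1118]
orientation: [179.8, -37.9, 140.4]
force: [-0.1, -0.6, -2.2]
opening: 0.0584
```

```bash
python3 -c "
from kin import *
R,p=place(-40,[.589,.055,.040]); go(R,p)
s=ctrl.snapshot('side')
cv2.imwrite('pics/s7.png',s)
cv2.imwrite('pics/p7.png',cv2.resize(s[150:225,280:380],(800,600),interpolation=cv2.INTER_CUBIC))
"
```

```text
t 16.4 rv [-0.001  0.001 -0.   ] deg 0.1 cm [ 0.021 -0.025  0.374] f [-0.081 -0.635 -2.158] open 0.0584 j [   6.238   36.747   12.107  -26.366  -93.28  -130.808] tcp [0.582 0.059 0.112]
```

View pics/p7.png

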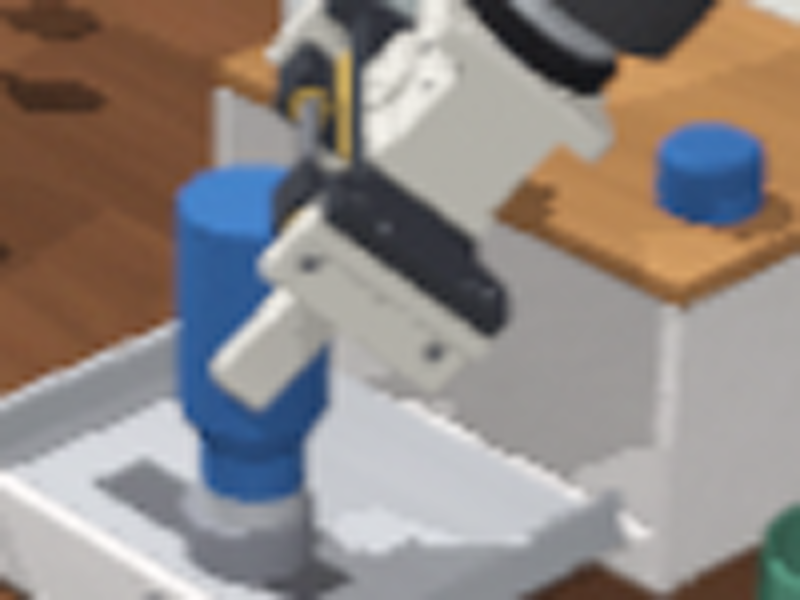

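The peg is fully inside the bottle, and the rim, around (311,213), is just about at the collar. Creeping on.

Emit:
arm_command:
  targets:
    - [[0,0,0,0,0,-0.08,0],[0,0,0,0,0,-0.15,0],[0,0,0,0,0,-0.15,0]]

```text
clock: 16.7
tool_pos: [0.5821, 0.0594, 0.1116]
orientation: [179.7, -37.9, 140.5]
force: [-1.4, 0.4, 6.2]
opening: 0.0582
```

Emit:
arm_command:
  targets:
    - [[0,0,0,0,0,-0.08,0],[0,0,0,0,0,-0.15,0],[0,0,0,0,0,-0.15,0]]

```text
clock: 16.95
tool_pos: [0.5821, 0.0593, 0.1115]
orientation: [179.7, -37.9, 140.5]
force: [-1.9, -0.9, 14.2]
opening: 0.0582
```

Contact with the collar, about 17 N. I'll relax most of the preload, then release.

Emit:
arm_command:
  targets:
    - [[0,0,0,0,0,0.1,0],[0,0,0,0,0,0.2,0],[0,0,0,0,0,0.2,0],[0,0,0,0,0,0.2,0]]

```text
clock: 17.28
tool_pos: [0.582, 0.0594, 0.1116]
orientation: [179.8, -37.9, 140.4]
force: [-0.3, 0.1, 7.7]
opening: 0.0584
```

Emit:
arm_command:
  targets:
    - [[0,0,0,0,0,0,0.7],[0,0,0,0,0,0,0.75],[0,0,0,0,0,0,0.8],[0,0,0,0,0,0,0.9],[0,0,0,0,0,0,1],[0,0,0,0,0,0,1],[0,0,0,0,0,0,1],[0,0,0,0,0,0,1]]

```text
clock: 17.95
tool_pos: [0.5821, 0.0593, 0.1106]
orientation: [179.8, -37.9, 140.4]
force: [-0.5, 0.0, 0.4]
opening: 0.0874
```

```bash
python3 -c "
from kin import *
o=ctrl.get_obs(); R=Rt.from_euler('xyz',o['orientation'],degrees=True); print('back dir',-R.apply([0,0,1]))
go(R,o['tool_pos'])
s=ctrl.snapshot('side')
cv2.imwrite('pics/s8.png',s)
hsv=lambda im:cv2.inRange(cv2.cvtColor(im[150:220,295:330],cv2.COLOR_BGR2HSV),(100,130,40),(125,255,255))
for n in('s7','s8'):
    m=hsv(cv2.imread(f'pics/{n}.png')); print(n,[(r+150,*(np.flatnonzero(m[r])[[0,-1]]+295)) for r in(25,30,35,40,45,50,55,57,59,61,63) if m[r].any()])
"
```

```text
back dir [ 0.471 -0.395  0.789]
t 17.95 rv [0. 0. 0.] deg 0.0 cm [0. 0. 0.] f [-0.484  0.045  0.441] open 0.0874 j [   6.237   36.811   12.058  -26.36   -93.182 -130.765] tcp [0.582 0.059 0.111]
s7 [(175, np.int64(302), np.int64(313)), (180, np.int64(303), np.int64(313)), (185, np.int64(303), np.int64(312)), (190, np.int64(303), np.int64(309)), (195, np.int64(303), np.int64(320)), (200, np.int64(303), np.int64(319)), (205, np.int64(306), np.int64(316)), (207, np.int64(306), np.int64(316)), (209, np.int64(306), np.int64(317)), (211, np.int64(307), np.int64(316))]
s8 [(175, np.int64(302), np.int64(314)), (180, np.int64(303), np.int64(313)), (185, np.int64(303), np.int64(312)), (190, np.int64(303), np.int64(311)), (195, np.int64(303), np.int64(307)), (200, np.int64(303), np.int64(319)), (205, np.int64(306), np.int64(316)), (207, np.int64(306), np.int64(316)), (209, np.int64(306), np.int64(317)), (211, np.int64(308), np.int64(316))]
```

Released, and the bottle did not move. Backing out along the tool axis.

Emit:
arm_command:
  targets:
    - [[0,0,0,0.5,-0.4,0.8,1],[0,0,0,1.4,-1.2,2.4,1],[0,0,0,2.8,-2.4,4.7,1],[0,0,0,4.2,-3.6,7.1,1],[0,0,0,5.7,-4.7,9.5,1],[0,0,0,5.7,-4.7,13,1],[0,0,0,5.7,-4.7,17,1],[0,0,0,5.7,-4.7,20,1]]

```text
clock: 18.67
tool_pos: [0.6396, 0.0112, 0.3142]
orientation: [179.7, -37.7, 140.4]
force: [0.4, -0.5, 1.5]
opening: 0.088
```

Emit:
arm_command:
  targets:
    - [[0,0,0,0,-4,1,1],[0,0,0,0,-8,2,1],[0,0,0,-1,-12,2,1],[0,0,0,-2,-16,2,1],[0,0,0,-3,-20,2,1],[0,0,0,-4,-24,2,1],[0,0,0,-4,-24,2,1],[0,0,0,-4,-24,2,1]]

```text
clock: 19.33
tool_pos: [0.5983, -0.2307, 0.3307]
orientation: [179.8, -37.9, 140.1]
force: [-0.1, 1.2, 0.6]
opening: 0.0876
```

```bash
python3 -c "
from kin import *
o=ctrl.get_obs(); print(o['clock'],o['tool_pos'],o['force'],o['qvel'])
s=ctrl.snapshot('side');t=ctrl.snapshot('top')
cv2.imwrite('pics/s9.png',s);cv2.imwrite('pics/t9.png',t)
cv2.imwrite('pics/p9.png',np.vstack([np.hstack([cv2.resize(t[60:210,210:410],(400,300)),cv2.resize(s[140:230,280:400],(400,300))]),np.hstack([cv2.resize(t,(400,250)),cv2.resize(s,(400,250))])]))
print('pred mouth/base pix',proj('top',[.589,.055,.17]),proj('side',[.589,.055,.17]))
"
```

```text
19.3333 [ 0.598 -0.231  0.331] [-0.122  1.197  0.582] [ 3.001 -0.589 -0.363 -1.318  0.64  -0.697]
pred mouth/base pix [304.237 190.136] [310.346 173.901]
```

View pics/p9.png

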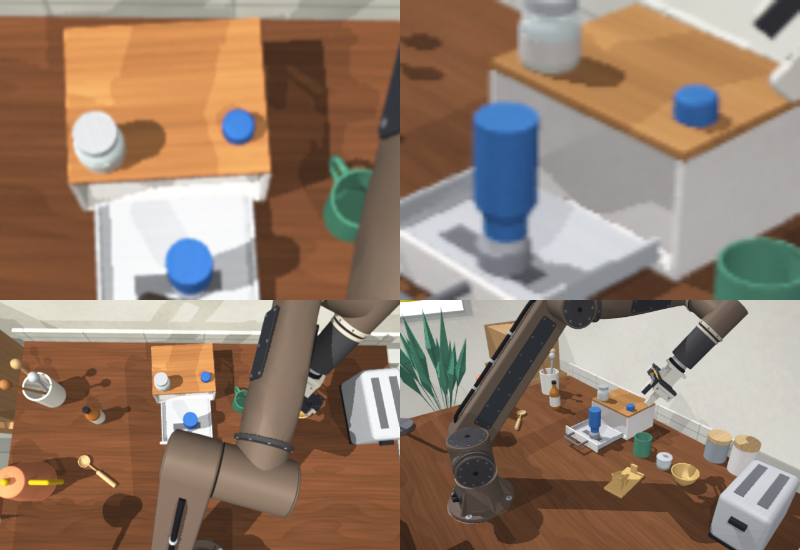

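The bottle stands upright on the collar in both views, with its base at top (304.5,192) against a prediction of (304.2,190). The tray is out, the other things are in place, and the arm is clear. I'll let the arm come to rest and then hand in.

Emit:
arm_command:
  targets:
    - [[0,0,0,0,0,0,1],[0,0,0,0,0,0,1],[0,0,0,0,0,0,1],[0,0,0,0,0,0,1]]

```text
clock: 19.77
tool_pos: [0.5994, -0.2268, 0.331]
orientation: [179.8, -37.9, 140.5]
force: [-0.4, -0.0, -0.5]
opening: 0.0876
```

```bash
python3 -c "
from h import *
s=ctrl.snapshot('side'); print(cv2.absdiff(s,cv2.imread('pics/s9.png'))[160:225,295:330].max())
m=cv2.inRange(cv2.cvtColor(s[160:220,295:330],cv2.COLOR_BGR2HSV),(100,130,40),(125,255,255))
print([(r+160,*(np.flatnonzero(m[r])[[0,-1]]+295)) for r in range(0,56,6) if m[r].any()])
print(ctrl.get_obs()['force'],ctrl.get_obs()['qvel']); print(ctrl.close_job())"
```

```text
17
[(172, np.int64(305), np.int64(318)), (178, np.int64(303), np.int64(320)), (184, np.int64(303), np.int64(320)), (190, np.int64(303), np.int64(320)), (196, np.int64(303), np.int64(319)), (202, np.int64(304), np.int64(318)), (208, np.int64(306), np.int64(316))]
[ 0.279 -0.041  0.157] [-0.26   0.212 -0.053  0.02  -0.039  0.047]
the job is handed in; nothing more can be done
None
```

I pulled the tray out, put the bottle mouth down over the peg with its rim on the collar, and handed the job in at about 20 s. No verdict is reported, so these are my own last checks.

- **Tray:** I hooked the bar with the shut fingers and pulled until the force rose to 11 N. I estimate it is about 168 mm out; I did not measure it again at the end.
- **Bottle on the peg:** I felt the collar at roughly 17 N above the bottle's weight, against the 30 N limit, then eased off and opened the gripper. The bottle did not move. In the last side picture its edges are vertical, and in both views it stands over the peg.
- **Arm and other things:** The arm is clear with near-zero force and is at rest. The jar, cap, mug, soap, salt cellar, bowl and spoon look untouched. I judged this by eye and did not measure it.

Some things did not go as planned or did not agree:

- **Handle approach:** My first try with the tool tilted 30 degrees ran into joint limits, so I switched to the vertical hook.
- **Bottle grip:** The bottle sat about 3 mm to the left (+y) of where the cameras put it, and I corrected that while gripping.
- **Collar height:** Contact came about 4 mm lower than I predicted from the grasp estimate. I relied on the contact and the picture instead.

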